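Secure the insert case and press its label holder home behind the shelf lip

TASK

Get the lidded case on the bench shelf ready for the tool store: turn the turnbutton on its front rail square across the lid, to its stop, then take the wide label holder out of the wooden stand and push it straight down behind the shelf's front lip, centred in front of that case, past the drag of the spring leaf until its foot is fully home on the channel floor. The adhesive under the foot needs steady pressure to take, so finish while holding the label holder upright and pressed firmly down: do not let go. Keep the lid shut and leave everything else on the bench where it is.

Things in the scene. Friction and masses are not known exactly. Their poses are not given: they have to be found in the camera images.
- shelf: Grey sheet-steel bench shelf, fixed, 380 long (y) x 200 deep (x), deck 70 mm above the bench; origin at the centre of its underside, front (-x) to the robot. At the front edge a 3 mm lip, top 94 mm above the bench; behind it a label channel 10 mm wide, middle at x = -92; then a 2 mm fence, top 88 mm. Three blue boxes stand on the deck, their fronts 38 mm behind the fence; which stands where varies.
- channel_floor: Floor strip of the label channel, fixed to the shelf: 10 x 380 mm, origin mid top face, 70 mm above the bench. In front of each box a steel spring leaf, 44 mm wide, slopes from the fence top into the channel; a tongue going down pushes it back 2 mm and feels a drag of some 2 to 5 N over the last 15 mm, then the hard stop of the floor.
- case: The one box with a lid: fixed, blue plastic, 130 deep (x) x 100 wide (y) x 52 mm high, on the shelf deck; origin at the centre of its underside, 70 mm above the bench; axes as the shelf. The front 30 mm is a rail with the turnbutton on it; behind it, flush, lies a clear lid in an aluminium frame. The other two boxes are open bins, 115 mm apart, whose label holders are already in the channel.
- lid (a joint): Hinge of the case's lid: 0 is shut (as at the start), grows as it lifts, to 1.8 rad. It lies shut under its own weight.
- turnbutton (a joint): Angle (rad) of the black turnbutton about its upright pivot. At 0 its arm points along the case's +y, along the rail, clear of the lid; it grows clockwise seen from above; at its stop, 1.571, the arm points along the case's +x, square across the lid. Stiff (0.05 N m), stays where left. Arm 14 wide x 6 mm high, 34 mm ahead of the pivot, 15 mm behind it.
- turnbutton_pivot (a point): On the turnbutton's pivot axis, at the top face of its arm, 129 mm above the bench. Here stands the thumb wing, centred over the pivot: 9 thick x 30 long (along the arm), rising 20 mm above this point. Axes as the case.
- label_seat (a point): Where the foot of the label holder belongs: on the channel floor, midway across the channel, centred in front of the case, 70 mm above the bench. Axes as the case: x from lip to fence, y along the lip.
- label_holder: The wide label holder, loose, 30 to 60 g: a stiff grey upright plate 64 wide (y) x 78 mm tall with a white card on both faces (faces alike). Origin at the centre of its rounded foot's underside. The lower 28 mm is a tongue 6 mm thick, above it the panel, 8 mm thick (x). It starts upright in one of the stand's two slots; grip it across its thickness.
- stand: Fixed light-wood block, 124 (x) x 100 (y) x 30 mm high, origin at the centre of its underside on the bench. Two slots 9 mm wide and 22 mm deep run along its y at x = -30 and +30 mm; a label holder stands in each, the foot 8 mm above the bench.
- narrow_holder: The other label holder in the stand, 38 wide x 60 mm tall, loose: to be left there. Origin at the centre of its foot's underside.
- marker: Loose marker pen, 130 long x 17 mm, lying on the bench before the shelf, along its x; origin underneath its middle.
- collet: Loose steel collet, 35 mm across x 44 mm tall, standing on the bench before the shelf; origin at the centre of its underside.
- v_block: Loose steel V-block, 45 x 45 x 32 mm, on the bench; origin at the centre of its underside.
- oil_bottle: Loose white bottle, 54 mm across x 150 mm tall, right of the shelf, beyond the stand; origin at the centre of its underside.
- wrench: Loose wrench, 180 mm, lying on the blue foam tray at the bench's right side; origin underneath it.
- screwdriver: Loose screwdriver, 190 mm, lying on the same tray; origin underneath it.
There are look-alikes about, which are no part of the job. Leave any black or blue look-alike of the label_holder alone.

How it is judged (in metres and radians):
On the way, in this order (a step that is already met when the one before it is completed fails the run):
1. the turnbutton is turned square across the lid, before the label holder is in the channel (value of joint turnbutton above 1.37 rad and value of joint lid below 0.05 rad), for 0.2 s.
2. the label holder is pressed home behind the lip in front of the case (x of label_holder in the frame of label_seat between -0.004 and 0.004 m and y of label_holder in the frame of label_seat between -0.015 and 0.015 m and z of label_holder in the frame of label_seat below 0.0025 m and angle between label_holder's own z axis and vertical below 0.12 rad and contact force between label_holder and channel_floor above 4 N and contact force between the fingers and label_holder above 3 N), for 0.3 s.
At the end, for the whole second after the job is handed in: Turnbutton within 0.2 rad of square across the shut lid; wide label holder upright (0.12 rad) behind the lip, within 15 mm of the case's middle, foot within 2.5 mm of the channel floor, at rest, still held by the fingers (over 3 N) and pressed on the channel floor with over 4 N (all of step 1 and all of step 2 and linear speed of label_holder below 0.02 m/s); the arm keeps its last pose, push and grip.
It fails at once if a bystander is pushed out of its place (20 mm for the narrow label holder, 30 mm for the others) (distance of narrow_holder from where it was at the start of the episode above 0.02 m or distance of any of marker, collet, v_block, oil_bottle, wrench, screwdriver from where it was at the start of the episode above 0.03 m).
It fails at once if the lid is lifted (value of joint lid above 0.2 rad).
It also fails if it takes over 58 s, if anything falls off the work surface, if the arm or the gripper's body presses on something with over 40 N, if the wrist force passes 120 N, or if a joint passes its speed limit or range.

ROBOT

A 6-joint arm with a two-finger parallel gripper is mounted at the origin on the work surface. World frame = base frame: x ahead of the robot, y to its left, z up, the work surface at z = 0. Lengths are in m, angles in degrees, forces in N, time in s.
With the tool pointing down it reaches from about 0.375 to 0.9 m from the base axis. Payload 3.1 kg.
Tool frame: the origin (TCP) lies midway between the tips of the shut fingers; the grasp point (between the pads) lies bot.hold_point_z behind it (bot.hold_point_z is the distance from the TCP to the grasp point, in m); z points along the fingers, y is the direction in which the jaws open and shut (so a half turn about z gives the same grasp; the last joint's range is limited). The gripper opens to 87 mm and grips with 3 to 60 N. Pads are 19 mm wide; open, the fingers measure 117 mm over their backs; the gripper's body (75 mm by 190 mm) begins 51 mm behind the grasp point.
Start: joints at [-74.8, 30.224, 82.088, -0, 67.689, -10.227], TCP at [0.268, -0.564, 0.223] pointing down, gripper open.
Joint ranges: [-176.69, 176.69], [-43.24, 126.21], [12.49, 139.97], [-82, 262], [0, 151.66], [-163.58, 163.58]. Speed limits (degrees/s): [159.86, 159.86, 180, 180, 180, 180].

INTERFACE

Orientations are given as a 3x3 rotation matrix whose columns are the frame's x, y, z axes.
In Python, from rig import bot, vision gives the robot as it stands.
- The arm moves only by the shell command python3 -m inch 'ROWS'. ROWS is JSON, a list of rows, each a list of 5 numbers: the finger opening in mm, from 0 to 87, then the shift along the tool's x, y, z in mm, then the turn about the tool's z in rad. In form: [[hand, dx, dy, dz, roll], ...]. A call has 1 to 8 rows; each row is the pose to reach, as a shift and turn from the pose measured when the call began, along the tool's axes at that moment; what a row does not reach only later rows make up. A row lasts 1/10 s, in which the tool goes at most 50 mm and 8.59 degrees, less where a joint would pass 70% of its speed; a pose out of reach is approached as far as the arm can. A call with a gripper value outside its range is refused whole. The fingers move at their own pace and stop on an object; the grip force is fixed at half the most. Time passes only in rows, so rows that repeat a pose let the fingers close. It gives the time, the measured TCP pose, the force and the opening at its end, in the units of the state.
- bot.read_state(): the state, without advancing time (a new reading comes with each control period).
- vision.capture(name): name is "side" or "top"; returns (picture, depth): 384x512x3 uint8, red, green, blue; 384x512 float32, m along the optical axis (not along the pixel's ray), 0 where there is no reading.
- vision.camera_model(name): a dict with "intrinsics" (3x3 intrinsics, pixels), "dist" ([k1, k2, p1, p2, k3] as OpenCV has them; the pictures are not rectified), "camera_from_world" (4x4, takes a point from world to camera coordinates). Camera axes: x right, y down, z forward; pixel columns grow to the right and rows downward; lengths in m; the calibration is good to about 2 mm. A picture is of the moment at which its call begins. camera_model takes no time and is no camera call.
- bot.hand_in(): hands the job in, once; it reports no verdict.
The state is a dict: "time_s": time; "joint_positions": joint angles; "qvel": joint speeds; "tau": joint torques, N m; "position": TCP position; "tcp_rot": TCP orientation; "force": force on the tool from outside, world axes, zero at the start; "moment": the same for the moment, N m; "opening": opening from 0.0 (shut) to 1.0 (fully open).
Only numpy, scipy, OpenCV 4.12 (cv2) and the standard library are available. Lean on these libraries where they do the work, as an engineer would, in place of code of your own. Each camera call takes 0.05 s, during which the arm holds its last target. There are 200 camera calls.

## Working session

There is one attempt and no reset: what is moved stays moved. The work goes in short steps, Python scripts to look and compute and a shell command to move; the robot and the scene stay as the last step left them, time stands still between calls to the robot, and variables do not carry over. Pictures are saved under pics/ and viewed, about 8 in all and at most 12, crops included, and the job is handed in when it is done.

```bash
ls; mkdir -p pics; cat > h.py <<'E'
import numpy as np, cv2
from rig import bot, vision
def cap(n,f=None):
    p,d=vision.capture(n)
    np.savez('last_%s.npz'%n,p=p,d=d)
    if f: cv2.imwrite('pics/'+f,cv2.cvtColor(p,cv2.COLOR_RGB2BGR))
    return p,d
def load(n):
    z=np.load('last_%s.npz'%n); return z['p'],z['d']
def cam(n):
    m=vision.camera_model(n); return np.array(m['intrinsics'],float),np.array(m['dist'],float),np.array(m['camera_from_world'],float)
def rays(n,px):
    K,D,T=cam(n); u=cv2.undistortPoints(np.array(px,float).reshape(-1,1,2),K,D).reshape(-1,2)
    R,t=T[:3,:3],T[:3,3]; return -R.T@t,np.c_[u,np.ones(len(u))]@R   # scaled so factor = depth
def plane(n,px,z):
    o,r=rays(n,px); return o+r*((z-o[2])/r[:,2])[:,None]
def deep(n,px,d):
    o,r=rays(n,px); px=np.array(px,int).reshape(-1,2); return o+r*d[px[:,1],px[:,0]][:,None]
def proj(n,P):
    K,D,T=cam(n); return cv2.projectPoints(np.array(P,float).reshape(-1,3),cv2.Rodrigues(T[:3,:3])[0],T[:3,3],K,D)[0].reshape(-1,2)
E
python3 - <<'E'
from h import *
for n in('top','side'):
    cap(n,n+'0.png'); K,D,T=cam(n); print(n,K[0,0],(-T[:3,:3].T@T[:3,3]).round(3),T[2,:3].round(2))
s=bot.read_state(); print(s['tcp_rot'],s['position'],s['opening'],s['force'],bot.hold_point_z,s['time_s'])
E
```

```text
pics
top 353.0978985265994 [ 0.452 -0.146  1.238] [ 0.06 -0.02 -1.  ]
side 401.8261974231344 [0.168 0.798 0.673] [ 0.3  -0.81 -0.51]
[[ 9.03135035e-01  4.29356282e-01 -5.39018159e-04]
 [ 4.29356500e-01 -9.03133130e-01  1.88282570e-03]
 [ 3.21597887e-04 -1.93187681e-03 -9.99998082e-01]] [ 0.26820141 -0.56380737  0.22167327] 0.9961043265970854 [ 0.01135808 -0.00847037  0.54464607] 0.0187 0.1
```

View pics/top0.png

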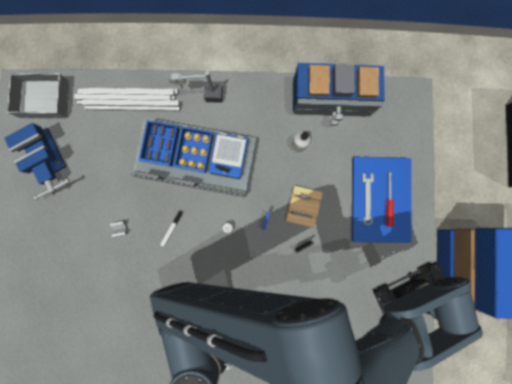

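View pics/side0.png

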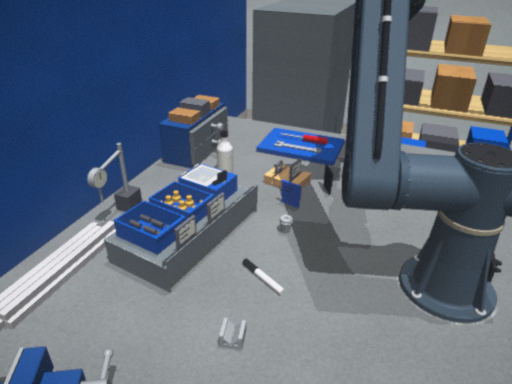

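The top view shows the shelf at about (195,157) with the lidded case at its right end (230,152). The stand is at (304,207), with blue and black look-alikes lying or standing at (267,217) and (304,244). Next I'll enlarge the case and the stand.

```bash
python3 - <<'E'
from h import *
p,d=load('top'); q,_=load('side')
f=lambda p,x,y,w,h:cv2.resize(p[y:y+h,x:x+w],(400,300),interpolation=cv2.INTER_CUBIC)
im=np.vstack([np.hstack([f(p,200,125,60,75*60//100),f(p,275,180,60,45)]),np.hstack([f(q,160,150,100,75),f(q,250,140,100,75)])])
cv2.imwrite('pics/crop0.png',im[:,:,::-1])
# shelf + stand segmentation
P=deep('top',np.stack(np.meshgrid(range(512),range(384)),-1).reshape(-1,2),d).reshape(384,512,3)
for (x,y) in [(230,150),(205,150),(150,170),(245,188),(304,195),(320,205),(300,120)]: print(x,y,P[y,x].round(4))
E
```

```text
230 150 [ 0.6621 -0.0711  0.1229]
205 150 [0.6671 0.0136 0.0868]
150 170 [0.5994 0.1977 0.0689]
245 188 [ 0.546  -0.1205  0.0689]
304 195 [ 0.5295 -0.3228  0.0299]
320 205 [ 0.4973 -0.3841  0.0012]
300 120 [ 0.8009 -0.3103 -0.0041]
```

View pics/crop0.png

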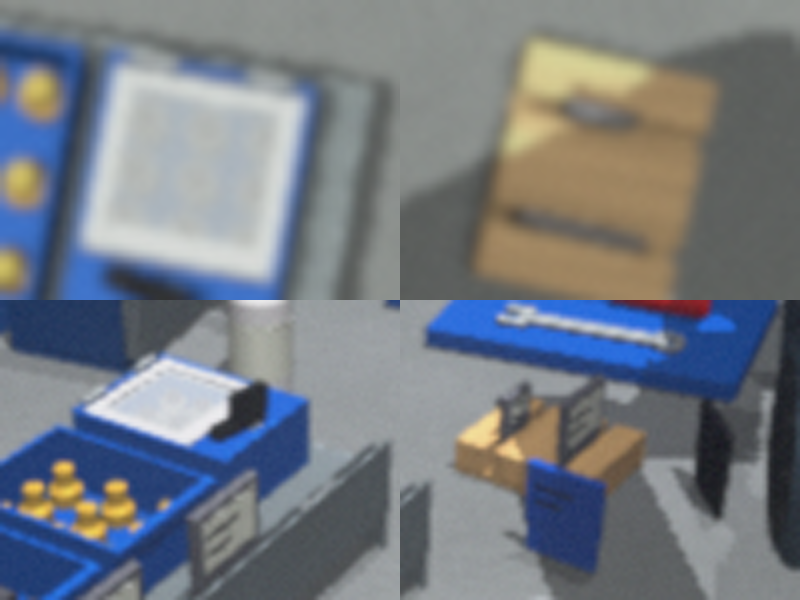

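The crops show the wide holder in the near slot of the stand and the narrow one in the far slot. The black turnbutton lies along the rail at about (219,167). Next I'll measure all of these.

```bash
cat > m.py <<'E'
from h import *
p,d=load('top'); hsv=cv2.cvtColor(p,cv2.COLOR_RGB2HSV); g=p.astype(int)
def rect(mask,box,z,name):
    m=np.zeros_like(mask); x,y,w,h=box; m[y:y+h,x:x+w]=mask[y:y+h,x:x+w]
    cs=cv2.findContours(m.astype(np.uint8),cv2.RETR_EXTERNAL,cv2.CHAIN_APPROX_NONE)[0]
    c=max(cs,key=cv2.contourArea); W=plane('top',c.reshape(-1,2),z)
    r=cv2.minAreaRect((W[:,:2]*1000).astype(np.float32)); print(name,np.round(r[0],1),np.round(r[1],1),'ang',round(r[2],1),len(c)); return r
rect((hsv[...,0]>8)&(hsv[...,0]<30)&(hsv[...,1]>70),(275,175,60,60),.03,'stand')
rect((g.min(2)>165)&(hsv[...,1]<60),(205,128,50,50),.122,'lidframe')
rect((hsv[...,0]>100)&(hsv[...,0]<125)&(hsv[...,1]>120),(130,115,125,70),.122,'boxes')
rect((hsv[...,2]<50),(210,158,32,20),.135,'button')
P=deep('top',np.stack(np.meshgrid(range(512),range(384)),-1).reshape(-1,2),d).reshape(384,512,3)
m=(P[...,2]>.05)&(d>0); m[:, :120]=0;m[:,270:]=0;m[:110]=0;m[210:]=0
rect(m,(120,110,150,100),.075,'shelf')
mm=(P[...,2]>.045)&(d>0); mm[:,:285]=0; mm[:,330:]=0; mm[:180]=0; mm[232:]=0
print(P[mm].round(3)[:60].tolist(), np.argwhere(mm)[:60].tolist())
E
python3 m.py
```

```text
stand [ 491.  -322.1] [101.5 123.7] ang 77.9 119
lidframe [661.7 -66.3] [91.2 90.8] ang 80.6 104
boxes [671.8 102.6] [216.5 132.6] ang 80.6 213Traceback (most recent call last):
  File "m.py", line 11, in <module>
    rect((hsv[...,2]<50),(210,158,32,20),.135,'button')
    ~~~~^^^^^^^^^^^^^^^^^^^^^^^^^^^^^^^^^^^^^^^^^^^^^^^
  File "m.py", line 6, in rect
    c=max(cs,key=cv2.contourArea); W=plane('top',c.reshape(-1,2),z)
ValueError: max() iterable argument is empty
```

```bash
sed -i 's/<50),(210,158,32,20)/<100),(212,160,22,14)/' m.py; sed -i '/^print(P\[mm/d' m.py; cat >> m.py <<'E'
print(len(P[mm]), P[mm].mean(0))
rect(hsv[...,2]<105,(290,203,26,16),.05,'wideholder')
print(hsv[162:174,212:236,2])
R=lambda a:np.array([[np.cos(a),-np.sin(a)],[np.sin(a),np.cos(a)]])
E
python3 m.py
```

```text
stand [ 491.  -322.1] [101.5 123.7] ang 77.9 119
lidframe [661.7 -66.3] [91.2 90.8] ang 80.6 104
boxes [671.8 102.6] [216.5 132.6] ang 80.6 213
button [602.1 -48.3] [39.7 10.5] ang 69.4 25
shelf [645.6  52.5] [385.2 202.2] ang 80.4 343
85 [ 0.48137557 -0.30929944  0.07715757]
wideholder [ 463.8 -308.9] [65.6  5.7] ang 77.2 38
[[188 189 191 191 191 192 195 199 204 208 210 213 214 216 217 217 217 216
  217 215 214 215 214 211]
 [191 189 184 178 170 166 170 176 182 188 192 196 199 205 207 210 212 214
  216 218 217 217 217 216]
 [196 196 188 170 147 136 135 144 154 167 174 177 182 185 190 194 198 202
  205 208 210 212 213 214]
 [200 197 185 155 117  95  94 105 123 141 151 154 156 163 172 178 183 189
  191 193 193 194 197 199]
 [201 198 179 143  99  71  64  71  85 101 111 118 125 140 154 164 172 179
  182 185 186 186 185 187]
 [201 198 183 153 115  83  68  57  58  62  71  78  89 108 124 137 150 164
  176 184 189 191 189 187]
 [203 201 193 176 150 124 100  77  62  53  52  56  62  73  86 103 120 139
  159 176 189 196 198 196]
 [202 202 199 194 182 165 143 120  97  77  62  55  52  55  62  73  91 118
  145 169 187 198 200 200]
 [202 202 202 201 197 191 179 163 144 122 102  86  73  60  54  59  81 117
  154 180 194 200 202 200]
 [194 195 197 200 201 200 196 189 181 166 150 136 117  98  81  76 101 140
  173 193 201 202 203 201]
 [167 172 181 187 190 192 193 194 193 190 184 177 163 145 127 121 140 169
  190 199 202 202 202 203]
 [133 141 148 157 161 167 169 177 184 188 189 188 183 176 166 164 174 191
  200 202 201 202 202 201]]
```

```bash
cat > b.py <<'E'
from h import *
a=np.radians(-9.5); X=np.array([np.cos(a),np.sin(a)]);Y=np.array([-X[1],X[0]]); C=np.array([.6465,-.0638])
G=np.stack(np.meshgrid(range(512),range(384)),-1).reshape(-1,2)
for n in('top','side'):
    p,d=load(n); v=p.max(2).reshape(-1); P=deep(n,G,d); q=(P[:,:2]-C); L=np.c_[q@X,q@Y]*1000
    m=(d.reshape(-1)>0)&(abs(L[:,0]+50)<28)&(abs(L[:,1])<55)&(v<110)&(P[:,2]>.115)&(P[:,2]<.16)
    print(n,m.sum()); w=m&(P[:,2]>.134)
    for k in(m,w): print(k.sum(),L[k].min(0),L[k].max(0),L[k].mean(0),P[k,2].max())
    t=(P[:,2]>.083)&(d.reshape(-1)>0)&(abs(L[:,0]+110)<20)&(abs(L[:,1]-20)<80)
    print('lip/fence',t.sum())
    if n=='side':
        for lo in range(-60,100,20):
            k=t&(abs(L[:,1]-lo)<10)&(P[:,2]>.089); print(lo,k.sum(),np.percentile(L[k,0],[10,50,90]).round(1) if k.any() else '',P[k,2].max().round(3) if k.any() else '')
E
python3 b.py
```

```text
top 48
48 [-55.19865075 -13.57218441] [-38.26844349  28.19687619] [-47.0466315    6.13131395] 0.15202631909075692
28 [-55.19865075 -13.57218441] [-42.27716313  12.22752393] [-49.67490254  -0.71113176] 0.15202631909075692
lip/fence 119
side 106
106 [-61.21256651 -15.18395561] [-34.4988311   32.46646435] [-53.24488938   6.82351312] 0.1501196817565621
54 [-61.21256651 -15.18395561] [-47.37582019  14.37997108] [-54.6373325    1.48866207] 0.1501196817565621
lip/fence 287
-60 4 [-122.3 -120.9 -119.4] 0.095
-40 7 [-121.9 -121.3 -119.6] 0.094
-20 11 [-122.  -121.2 -118.7] 0.094
0 9 [-121.4 -120.8 -118.7] 0.094
20 10 [-121.7 -120.6 -119.4] 0.095
40 10 [-122.5 -121.2 -116.6] 0.095
60 12 [-122.4 -121.4 -119.5] 0.094
80 50 [-121.9 -118.5 -115.6] 0.148
```

```bash
cat > t.py <<'E'
import sys; from h import *
x,y,z,h=map(float,sys.argv[1:5])  # mm, heading of tool y in deg
s=bot.read_state(); R=np.array(s['tcp_rot']); p=np.array(s['position'])*1000
cur=np.degrees(np.arctan2(R[1,1],R[0,1])); r=-(h-cur); r=(r+90)%180-90 if len(sys.argv)<6 else r
print('shift',(R.T@(np.array([x,y,z])-p)).round(1),'roll',np.radians(r).round(3),'at',p.round(1),'head',cur.round(1),'tilt',np.degrees(np.arccos(-R[2,2])).round(2),'j6',round(s['joint_positions'][5],1),'F',np.round(s['force'],1),'open',round(s['opening'],3),'t',s['time_s'])
E
python3 t.py 597.2 -55.5 210 -9.5
```

```text
shift [ 515.4 -317.8   12.5] roll -0.961 at [ 268.2 -563.8  221.7] head -64.6 tilt 0.11 j6 -10.2 F [ 0.  -0.   0.5] open 0.996 t 0.1
```

```bash
R='[40,515.4,-317.8,12,-0.961]'; python3 -m inch '[[40,515.4,-317.8,12,-0.961],[40,515.4,-317.8,12,-0.961],[40,515.4,-317.8,12,-0.961],[40,515.4,-317.8,12,-0.961],[40,515.4,-317.8,12,-0.961],[40,515.4,-317.8,12,-0.961],[40,515.4,-317.8,12,-0.961],[40,515.4,-317.8,12,-0.961]]'; python3 t.py 597.2 -55.5 210 -9.5
```

```text
time_s: 0.9
position: [0.486, -0.2265, 0.2143]
tcp_rot: [[0.164, 0.986, -0.001], [0.986, -0.164, 0.002], [0.002, -0.001, -1.0]]
force: [0.6, -0.6, -0.3]
opening: 0.476
shift [187.   81.6   4.6] roll 0.001 at [ 486.  -226.5  214.3] head -9.5 tilt 0.14 j6 -27.6 F [ 0.6 -0.6 -0.3] open 0.476 t 0.9
```

```bash
python3 -m inch '[[40,187,81.6,4,0],[40,187,81.6,4,0],[40,187,81.6,4,0],[40,187,81.6,4,0],[40,187,81.6,4,0],[40,187,81.6,4,0],[40,187,81.6,4,0],[40,187,81.6,4,0]]'; python3 t.py 597.2 -55.5 132 -9.5; python3 - <<'E'
from h import *
p,d=cap('top');q,_=cap('side')
f=lambda p,x,y,w,h:cv2.resize(p[y:y+h,x:x+w],(400,300),interpolation=cv2.INTER_CUBIC)
cv2.imwrite('pics/c1.png',np.hstack([f(p,180,120,80,60),f(q,160,150,100,75)])[:,:,::-1])
E
```

```text
time_s: 1.7
position: [0.5964, -0.0569, 0.2104]
tcp_rot: [[0.166, 0.986, -0.002], [0.986, -0.166, 0.002], [0.002, -0.002, -1.0]]
force: [0.4, 0.1, -0.0]
opening: 0.458
shift [ 1.4  0.8 78.4] roll -0.001 at [596.4 -56.9 210.4] head -9.6 tilt 0.16 j6 -6.6 F [ 0.4  0.1 -0. ] open 0.458 t 1.7
```

View pics/c1.png

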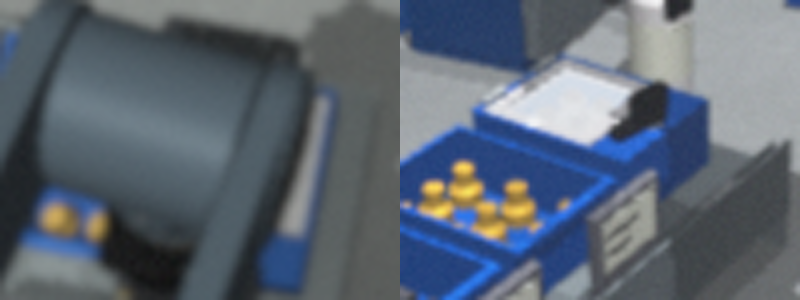

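The side view shows the wing at about (223,173) with nothing in the way. The jaws are open 40 mm around a 9 mm wing, so I'll go down.

```bash
python3 -m inch '[[40,1.4,0.8,40,0],[40,1.4,0.8,65,0],[40,1.4,0.8,77.5,0],[40,1.4,0.8,77.5,0],[40,1.4,0.8,77.5,0]]'; python3 t.py 597.2 -55.5 132 -9.5; python3 - <<'E'
from h import *
q,_=cap('side')
cv2.imwrite('pics/c2.png',cv2.resize(q[130:230,150:290],(700,500),interpolation=cv2.INTER_CUBIC)[:,:,::-1])
E
```

```text
time_s: 2.3
position: [0.5981, -0.0563, 0.1338]
tcp_rot: [[0.168, 0.986, -0.0], [0.986, -0.168, 0.002], [0.002, -0.0, -1.0]]
force: [0.8, -0.3, -0.5]
opening: 0.46
shift [ 0.6 -1.1  1.8] roll -0.003 at [598.1 -56.3 133.8] head -9.6 tilt 0.1 j6 -6.5 F [ 0.8 -0.3 -0.5] open 0.46 t 2.3
```

View pics/c2.png

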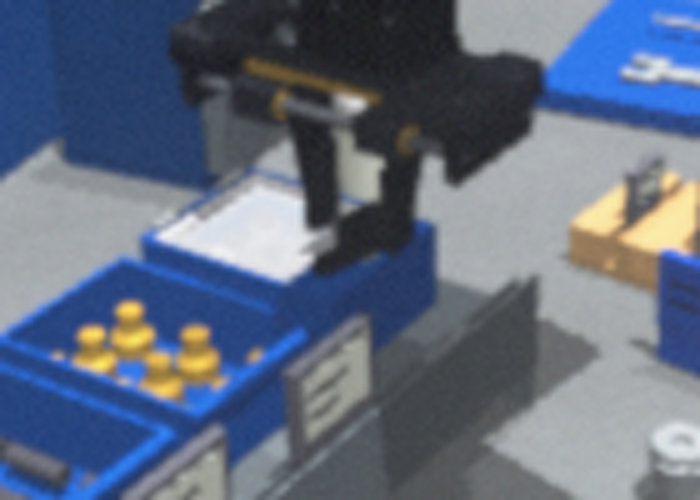

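The fingers straddle the wing at crop position (360,215), so I'll close them.

```bash
python3 -m inch '[[0,0,0,1,0],[0,0,0,1,0],[0,0,0,1,0],[0,0,0,1,0],[0,0,0,1,0],[0,0,0,1,0]]'; python3 t.py 597.2 -55.5 132 -9.5
```

```text
time_s: 2.95
position: [0.5976, -0.0561, 0.1335]
tcp_rot: [[0.167, 0.986, -0.001], [0.986, -0.167, 0.002], [0.001, -0.001, -1.0]]
force: [-4.1, 0.4, 3.3]
opening: 0.102
shift [ 0.5 -0.4  1.5] roll -0.002 at [597.6 -56.1 133.5] head -9.6 tilt 0.11 j6 -6.5 F [-4.1  0.4  3.3] open 0.102 t 2.95
```

Gripped at 8.9 mm, which matches the wing. Now I'll turn it.

```bash
python3 -m inch '[[0,0,-0.5,0,0.14],[0,0,-0.5,0,0.28],[0,0,-0.5,0,0.42],[0,0,-0.5,0,0.56],[0,0,-0.5,0,0.7],[0,0,-0.5,0,0.84],[0,0,-0.5,0,0.84]]'; python3 t.py 597.2 -55.5 132 -99.5
```

```text
time_s: 3.65
position: [0.5974, -0.056, 0.1335]
tcp_rot: [[0.846, 0.534, -0.0], [0.534, -0.846, 0.002], [0.001, -0.001, -1.0]]
force: [-0.5, -1.0, 0.4]
opening: 0.1
shift [ 0.1 -0.6  1.5] roll 0.729 at [597.4 -56.  133.5] head -57.7 tilt 0.09 j6 41.6 F [-0.5 -1.   0.4] open 0.1 t 3.65
```

```bash
python3 -m inch '[[0,0,0,0,0.14],[0,0,0,0,0.28],[0,0,0,0,0.42],[0,0,0,0,0.56],[0,0,0,0,0.7],[0,0,0,0,0.74],[0,0,0,0,0.74],[0,0,0,0,0.74]]'; python3 t.py 597.2 -55.5 132 -99.5; python3 -c "
from h import *;print(bot.read_state()['moment'])"
```

```text
time_s: 4.45
position: [0.5975, -0.056, 0.1335]
tcp_rot: [[0.985, -0.173, -0.0], [-0.173, -0.985, 0.001], [-0.0, -0.001, -1.0]]
force: [-1.0, -0.1, 1.1]
opening: 0.098
shift [-0.3 -0.4  1.5] roll -0.008 at [597.5 -56.  133.5] head -100.0 tilt 0.09 j6 83.8 F [-1.  -0.1  1.1] open 0.098 t 4.45
[0.12156178 0.18053    0.26006656]
```

```bash
python3 -m inch '[[36,0,0,0,0],[36,0,0,0,0],[36,0,0,0,0],[36,0,0,-40,0],[36,0,0,-80,0],[36,0,0,-80,0]]'; python3 - <<'E'
from h import *
p,d=cap('top');q,e=cap('side')
f=lambda p,x,y,w,h:cv2.resize(p[y:y+h,x:x+w],(400,300),interpolation=cv2.INTER_CUBIC)
cv2.imwrite('pics/c3.png',np.hstack([f(q,170,145,80,60),f(q,250,140,80,60)])[:,:,::-1])
G=np.stack(np.meshgrid(range(512),range(384)),-1).reshape(-1,2)
a=np.radians(-12.1);X=np.array([np.cos(a),np.sin(a)]);Y=np.array([-X[1],X[0]]);C=np.array([.491,-.3221])
for n,d in(('top',d),('side',e)):
    P=deep(n,G,d);qq=P[:,:2]-C;L=np.c_[qq@X,qq@Y]*1000
    for x0 in(-30,30):
        m=(d.ravel()>0)&(abs(L[:,0]-x0)<14)&(abs(L[:,1])<60)&(P[:,2]>.045)&(P[:,2]<.12)
        print(n,x0,m.sum(),L[m].min(0).round(1),L[m].max(0).round(1),np.median(L[m],0).round(1),P[m,2].max())
        t=m&(P[:,2]>P[m,2].max()-.012); print('   top',t.sum(),L[t].min(0).round(1),L[t].max(0).round(1),L[t].mean(0).round(1))
E
```

```text
time_s: 5.05
position: [0.6016, -0.0571, 0.2193]
tcp_rot: [[0.985, -0.173, 0.012], [-0.173, -0.985, -0.002], [0.013, -0.0, -1.0]]
force: [1.2, -0.6, 1.0]
opening: 0.41
top -30 61 [-33.3 -23.2] [-24.4  40.8] [-29.3  10.1] 0.09041261527875388
   top 51 [-32.8 -23.2] [-24.4  40.8] [-28.6   9.4]
top 30 26 [26.6 -8.6] [32.3 28.8] [28.7 11.3] 0.06989872590718349
   top 22 [26.9 -8.6] [32.3 28.2] [29.5 10.4]
side -30 144 [-41.  -27.3] [-29.8  40.3] [-38.   12.3] 0.08760952970513214
   top 54 [-41.  -27.3] [-29.8  38.5] [-36.6   9.3]
side 30 57 [19.1 -9.9] [31.5 26.9] [21.9 13.5] 0.06875955180575521
   top 31 [19.5 -9.6] [28.1 26.9] [23.  11.4]
```

View pics/c3.png

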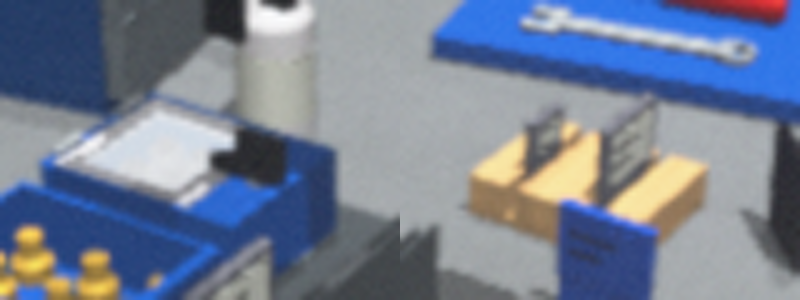

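The turnbutton arm now points across the lid, at about (219,177) in the side view. The holder stands clear in the near slot, offset about 9 mm along it. I'll move over it.

```bash
python3 t.py 463.6 -307 190 -12.1
```

```text
shift [-89.1 270.2  24.1] roll -1.533 at [598.  -56.2 214.6] head -100.0 tilt 0.15 j6 83.8 F [ 0.   0.8 -0.4] open 0.412 t 5.15
```

```bash
python3 -m inch '[[30,-89.1,270.2,24,-1.533],[30,-89.1,270.2,24,-1.533],[30,-89.1,270.2,24,-1.533],[30,-89.1,270.2,24,-1.533],[30,-89.1,270.2,24,-1.533],[30,-89.1,270.2,24,-1.533],[30,-89.1,270.2,24,-1.533],[30,-89.1,270.2,24,-1.533]]';python3 -m inch '[[30,0,0,0,-0.15],[30,0,0,0,-0.3],[30,0,0,0,-0.33],[30,0,0,0,-0.33]]'; python3 t.py 463.6 -307 56 -12.1
```

```text
time_s: 5.95
position: [0.4614, -0.3084, 0.1879]
tcp_rot: [[0.576, 0.818, -0.001], [0.818, -0.576, 0.003], [0.002, -0.003, -1.0]]
force: [0.4, -0.0, -0.1]
opening: 0.345
time_s: 6.35
position: [0.4604, -0.3075, 0.1862]
tcp_rot: [[0.28, 0.96, -0.004], [0.96, -0.28, 0.006], [0.005, -0.005, -1.0]]
force: [-0.2, 0.6, 1.1]
opening: 0.347
shift [  0.8   3.7 130.1] roll -0.073 at [ 460.4 -307.5  186.2] head -16.3 tilt 0.41 j6 -29.1 F [-0.2  0.6  1.1] open 0.347 t 6.35
```

```bash
python3 -m inch '[[30,0.8,3.7,0,-0.073],[30,0.8,3.7,40,-0.073],[30,0.8,3.7,80,-0.073],[30,0.8,3.7,80,-0.073],[30,0.8,3.7,80,-0.073]]'; python3 t.py 463.6 -307 56 -12.1;python3 - <<'E'
from h import *
q,_=cap('side')
cv2.imwrite('pics/c4.png',cv2.resize(q[120:230,230:370],(700,550),interpolation=cv2.INTER_CUBIC)[:,:,::-1])
E
```

```text
time_s: 6.85
position: [0.4633, -0.3067, 0.1054]
tcp_rot: [[0.21, 0.978, -0.006], [0.978, -0.21, 0.008], [0.007, -0.008, -1.0]]
force: [-0.6, 0.0, 0.4]
opening: 0.344
shift [-0.6  0.8 49.3] roll -0.0 at [ 463.3 -306.7  105.4] head -12.1 tilt 0.59 j6 -33.0 F [-0.6  0.   0.4] open 0.344 t 6.85
```

View pics/c4.png

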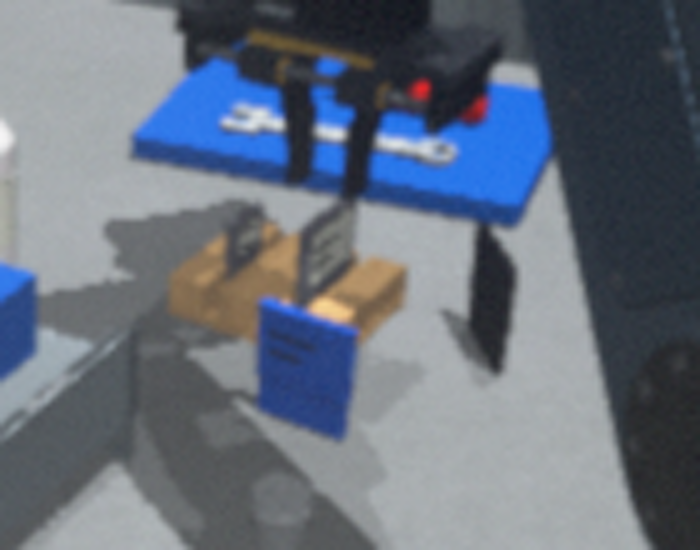

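The finger tips at crop (297,183) and (353,195) straddle the wide holder's top at (330,215). I'll go down and grip.

```bash
python3 -m inch '[[30,-0.6,0.8,25,0],[30,-0.6,0.8,49,0],[30,-0.6,0.8,49,0],[30,-0.6,0.8,49,0]]'; python3 -m inch '[[0,0,0,0,0],[0,0,0,0,0],[0,0,0,0,0],[0,0,0,0,0],[0,0,0,0,0],[0,0,0,0,0]]'; python3 t.py 463.6 -307 56 -12.1
```

```text
time_s: 7.3
position: [0.4655, -0.3089, 0.0593]
tcp_rot: [[0.21, 0.978, -0.002], [0.978, -0.21, 0.004], [0.003, -0.003, -1.0]]
force: [0.5, 0.9, 0.8]
opening: 0.343
time_s: 7.9
position: [0.4641, -0.3086, 0.06]
tcp_rot: [[0.209, 0.978, -0.005], [0.978, -0.209, 0.005], [0.004, -0.005, -1.0]]
force: [-4.5, -0.6, 6.4]
opening: 0.087
shift [ 1.4 -0.8  4.1] roll 0.001 at [ 464.1 -308.6   60. ] head -12.1 tilt 0.38 j6 -33.1 F [-4.5 -0.6  6.4] open 0.087 t 7.9
```

Gripped at 7.6 mm, which fits the 8 mm panel. I'll lift, and meanwhile locate the channel from the first, unobstructed pictures.

```bash
python3 -m inch '[[0,0,0,-20,0],[0,0,0,-45,0],[0,0,0,-90,0],[0,0,0,-140,0],[0,0,0,-170,0],[0,0,0,-170,0],[0,0,0,-170,0]]'; python3 t.py 537 -45.6 230 -9.5; python3 - <<'E'
from h import *
a=np.radians(-9.5); X=np.array([np.cos(a),np.sin(a)]);Y=np.array([-X[1],X[0]]); C=np.array([.6465,-.0638])
for n in('top','side'):
    im=cv2.imread('pics/%s0.png'%n,0).astype(np.float32)
    for z in (.094,.088):
        xs=np.arange(-132,-86,2.)
        for ys in(range(-45,-30),range(-25,25),range(30,45)):
            P=[np.r_[C+(x*X+y*Y)/1000,z] for y in ys for x in xs]; q=proj(n,P).astype(np.float32)
            v=cv2.remap(im,q[:,0].reshape(-1,1),q[:,1].reshape(-1,1),cv2.INTER_CUBIC).reshape(len(ys),-1).mean(0)
            print(n,z,ys[0],list(zip(xs.astype(int),v.astype(int))) if ys[0]==-45 else v.astype(int))
E
```

```text
time_s: 8.6
position: [0.4648, -0.3093, 0.2305]
tcp_rot: [[0.209, 0.978, -0.004], [0.978, -0.209, 0.004], [0.003, -0.005, -1.0]]
force: [-0.5, 0.9, -0.9]
opening: 0.09
shift [272.9  15.5   1.3] roll -0.045 at [ 464.8 -309.3  230.5] head -12.1 tilt 0.32 j6 -33.1 F [-0.5  0.9 -0.9] open 0.09 t 8.6
top 0.094 -45 [(np.int64(-132), np.int64(145)), (np.int64(-130), np.int64(145)), (np.int64(-128), np.int64(144)), (np.int64(-126), np.int64(141)), (np.int64(-124), np.int64(135)), (np.int64(-122), np.int64(127)), (np.int64(-120), np.int64(117)), (np.int64(-118), np.int64(110)), (np.int64(-116), np.int64(107)), (np.int64(-114), np.int64(107)), (np.int64(-112), np.int64(107)), (np.int64(-110), np.int64(109)), (np.int64(-108), np.int64(113)), (np.int64(-106), np.int64(116)), (np.int64(-104), np.int64(117)), (np.int64(-102), np.int64(117)), (np.int64(-100), np.int64(122)), (np.int64(-98), np.int64(131)), (np.int64(-96), np.int64(140)), (np.int64(-94), np.int64(147)), (np.int64(-92), np.int64(150)), (np.int64(-90), np.int64(151)), (np.int64(-88), np.int64(151))]
top 0.094 -25 [144 144 143 141 135 
[... 2428 characters left out ...]
t64(-116), np.int64(101)), (np.int64(-114), np.int64(105)), (np.int64(-112), np.int64(101)), (np.int64(-110), np.int64(99)), (np.int64(-108), np.int64(109)), (np.int64(-106), np.int64(128)), (np.int64(-104), np.int64(144)), (np.int64(-102), np.int64(152)), (np.int64(-100), np.int64(155)), (np.int64(-98), np.int64(155)), (np.int64(-96), np.int64(155)), (np.int64(-94), np.int64(155)), (np.int64(-92), np.int64(155)), (np.int64(-90), np.int64(155)), (np.int64(-88), np.int64(154))]
side 0.088 -25 [ 81  82  81  80  80  79  80  90 111 130 137 133 131 135 143 149 150 150
 150 150 150 150 148]
side 0.088 30 [ 80  80  80  80  79  78  80  91 110 121 112 100 104 122 138 145 148 148
 147 146 145 142 137]
```

```bash
python3 -m inch '[[0,271.9,15.5,0,0.0],[0,271.9,15.5,0,-0.045],[0,271.9,15.5,0,-0.045],[0,271.9,15.5,0,-0.045],[0,271.9,15.5,0,-0.045],[0,271.9,15.5,0,-0.045],[0,271.9,15.5,0,-0.045],[0,271.9,15.5,0,-0.045]]'; python3 t.py 536 -45.2 162 -9.5
```

```text
time_s: 9.4
position: [0.5356, -0.0461, 0.2295]
tcp_rot: [[0.163, 0.987, -0.008], [0.987, -0.163, 0.005], [0.003, -0.008, -1.0]]
force: [-0.5, -0.3, -0.1]
opening: 0.091
shift [ 0.8  0.8 67.5] roll 0.002 at [535.6 -46.1 229.5] head -9.4 tilt 0.51 j6 -7.6 F [-0.5 -0.3 -0.1] open 0.091 t 9.4
```

```bash
python3 -m inch '[[0,0.8,0.8,35,0],[0,0.8,0.8,67,0],[0,0.8,0.8,67,0],[0,0.8,0.8,67,0],[0,0.8,0.8,67,0]]'; python3 t.py 536 -45.2 162 -9.5;python3 - <<'E'
from h import *
q,d=cap('side','side5.png')
s=3.5;im=cv2.resize(q[130:280,110:290],None,fx=s,fy=s,interpolation=cv2.INTER_CUBIC)
# expected holder foot corners & seat line overlay from TCP
st=bot.read_state();T=np.array(st['position']);R=np.array(st['tcp_rot']);o=T-R[:,2]*-.052
def dot(P,c):
    for u in (proj('side',P)-[110,130]+.5)*s: cv2.circle(im,tuple(int(v) for v in u),2,c,-1)
dot([o+R[:,1]*a+R[:,0]*b-R[:,2]*z for a in(-.003,.003) for b in(-.032,.032) for z in(.004,.028)],(255,0,0))
dot([o+R[:,1]*a+R[:,0]*b-R[:,2]*z for a in(-.004,.004) for b in(-.032,.032) for z in(.078,)],(0,255,0))
cv2.imwrite('pics/c5.png',im[:,:,::-1])
E
```

```text
time_s: 9.9
position: [0.537, -0.0463, 0.1637]
tcp_rot: [[0.165, 0.986, -0.005], [0.986, -0.165, 0.004], [0.003, -0.006, -1.0]]
force: [0.5, 0.2, -0.3]
opening: 0.092
shift [ 1.  -1.2  1.7] roll 0.0 at [537.  -46.3 163.7] head -9.5 tilt 0.37 j6 -7.5 F [ 0.5  0.2 -0.3] open 0.092 t 9.9
```

View pics/c5.png

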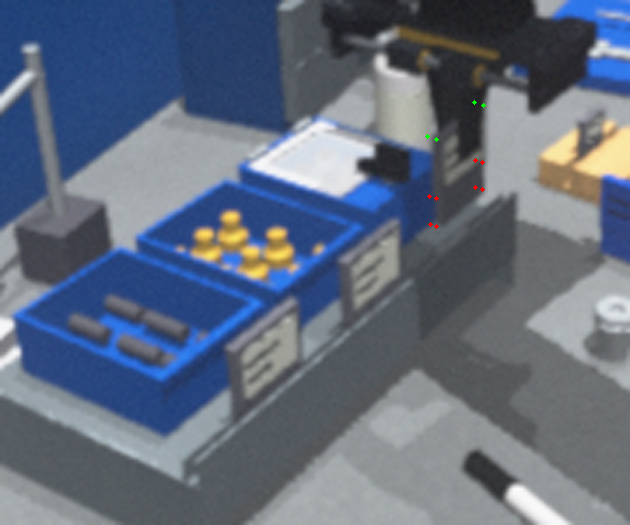

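```bash
cat > f.py <<'E'
from h import *
a=np.radians(-9.5); X=np.array([np.cos(a),np.sin(a)]);Y=np.array([-X[1],X[0]]); C=np.array([.6465,-.0638])
G=np.stack(np.meshgrid(range(512),range(384)),-1).reshape(-1,2)
import sys
zl=float(sys.argv[1]) if len(sys.argv)>1 else .112
q,d=load('side');P=deep('side',G,d);l=P[:,:2]-C;L=np.c_[l@X,l@Y]*1000;ok=(d.ravel()>0)&(abs(L[:,0]+112)<14)
for n,y0,y1,z0,z1 in(('nb2',215,250,.10,.15),('nb1',100,135,.10,.15),('nb1b',60,135,.10,.15),('nb2b',180,250,.10,.15),('held',-32,32,zl,.15),('heldlow',-32,32,zl,zl+.02),('lip',-40,140,.078,.09),('lipL',-40,0,.078,.09),('lipR',60,140,.078,.09)):
    m=ok&(L[:,1]>y0)&(L[:,1]<y1)&(P[:,2]>z0)&(P[:,2]<z1)
    print(n,m.sum(),'x',np.percentile(L[m,0],[10,25,50,75,90]).round(1),'y',L[m,1].min().round(1),L[m,1].max().round(1),'z',P[m,2].max().round(3))
t=bot.read_state()['position'];v=np.array(t[:2])-C;print('tcp local',v@X*1000,v@Y*1000)
E
python3 f.py
```

```text
nb2 214 x [-120.2 -119.5 -118.7 -117.8 -116.6] y 215.0 249.9 z 0.15
nb1 164 x [-119.9 -119.3 -118.6 -117.7 -115.8] y 100.2 134.8 z 0.15
nb1b 242 x [-119.7 -119.2 -118.5 -117.6 -116.1] y 81.9 134.8 z 0.15
nb2b 319 x [-120.  -119.3 -118.6 -117.6 -116.5] y 195.8 249.9 z 0.15
held 161 x [-118.3 -117.5 -116.8 -116.1 -115. ] y -31.8 30.2 z 0.15
heldlow 82 x [-117.8 -117.3 -116.7 -115.8 -115. ] y -31.7 28.6 z 0.132
lip 214 x [-122.1 -121.5 -120.7 -108.8 -107.4] y -39.9 139.9 z 0.09
lipL 49 x [-121.9 -121.2 -119.9 -108.2 -107. ] y -39.9 -1.0 z 0.09
lipR 85 x [-122.4 -121.9 -121.2 -120.3 -115.5] y 60.7 139.9 z 0.09
tcp local -110.71383585498991 -0.6811897608851114
```

The held panel's face is within about 1 mm of the line given by the neighbouring holders and the lip. I'll shift 0.5 mm toward the lip and start going in.

```bash
python3 -m inch '[[0,1,-0.6,10,0],[0,1,-0.6,15,0],[0,1,-0.6,20,0],[0,1,-0.6,25,0],[0,1,-0.6,25,0],[0,1,-0.6,25,0]]'; python3 t.py 536.2 -45.2 122 -9.5; python3 -c "
from h import *;cap('side')"; python3 f.py .1
```

```text
time_s: 10.55
position: [0.5366, -0.0449, 0.1388]
tcp_rot: [[0.164, 0.986, -0.005], [0.986, -0.164, 0.004], [0.003, -0.006, -1.0]]
force: [-0.0, 0.4, 0.0]
opening: 0.084
shift [-0.4 -0.2 16.8] roll 0.001 at [536.6 -44.9 138.8] head -9.4 tilt 0.36 j6 -7.4 F [-0.   0.4  0. ] open 0.084 t 10.55
nb2 218 x [-119.9 -119.4 -118.6 -117.9 -115.8] y 215.1 249.9 z 0.149
nb1 163 x [-119.8 -119.3 -118.6 -117.8 -116.2] y 100.4 134.9 z 0.149
nb1b 242 x [-119.7 -119.2 -118.5 -117.7 -116.2] y 82.3 134.9 z 0.149
nb2b 318 x [-119.9 -119.3 -118.5 -117.8 -115.9] y 196.1 249.9 z 0.149
held 200 x [-119.8 -118.9 -118.1 -116.9 -115.5] y -32.0 31.8 z 0.15
heldlow 85 x [-118.7 -118.3 -117.5 -116.6 -115.7] y -32.0 31.2 z 0.119
lip 184 x [-122.3 -121.7 -120.9 -120.  -108.2] y -38.6 139.2 z 0.09
lipL 26 x [-122.2 -121.8 -121.1 -120.4 -119.4] y -38.6 -0.2 z 0.09
lipR 84 x [-122.5 -121.9 -121.1 -120.6 -119.8] y 60.2 139.2 z 0.09
tcp local -111.39384231270652 0.4383578312447941
```

The foot is at 87 mm, below the lip top, with no contact force, so the fit is right. I'll push on gently.

```bash
python3 -m inch '[[0,0,0,3,0],[0,0,0,6,0],[0,0,0,9,0],[0,0,0,12,0],[0,0,0,12,0]]'; python3 -m inch '[[0,0,0,2,0],[0,0,0,3,0],[0,0,0,4,0],[0,0,0,4,0]]'
```

```text
time_s: 11.1
position: [0.5361, -0.0448, 0.1264]
tcp_rot: [[0.164, 0.986, -0.006], [0.986, -0.164, 0.004], [0.003, -0.007, -1.0]]
force: [-0.5, -0.7, -2.4]
opening: 0.092
time_s: 11.5
position: [0.5362, -0.0448, 0.1229]
tcp_rot: [[0.164, 0.986, -0.006], [0.986, -0.164, 0.004], [0.003, -0.006, -1.0]]
force: [-1.2, 0.1, 4.5]
opening: 0.09
```

```bash
python3 -m inch '[[0,0,0,1,0],[0,0,0,1,0],[0,0,0,1,0]]'; python3 -m inch '[[0,0,0,1,0],[0,0,0,1,0],[0,0,0,1,0]]'
```

```text
time_s: 11.8
position: [0.5362, -0.0448, 0.1221]
tcp_rot: [[0.164, 0.986, -0.006], [0.987, -0.164, 0.004], [0.003, -0.006, -1.0]]
force: [-1.6, 0.2, 5.8]
opening: 0.088
time_s: 12.1
position: [0.5362, -0.0449, 0.122]
tcp_rot: [[0.164, 0.987, -0.005], [0.987, -0.164, 0.003], [0.002, -0.006, -1.0]]
force: [-1.9, 0.7, 9.5]
opening: 0.09
```

```bash
python3 -m inch '[[0,0,0,2.5,0],[0,0,0,2.5,0],[0,0,0,2.5,0],[0,0,0,2.5,0]]'; python3 -m inch '[[0,0,0,4,0],[0,0,0,4,0],[0,0,0,4,0],[0,0,0,4,0]]'
```

```text
time_s: 12.5
position: [0.5365, -0.045, 0.1219]
tcp_rot: [[0.163, 0.987, -0.004], [0.987, -0.163, 0.003], [0.002, -0.004, -1.0]]
force: [-4.4, 2.2, 19.0]
opening: 0.094
time_s: 12.9
position: [0.5369, -0.045, 0.1218]
tcp_rot: [[0.163, 0.987, -0.002], [0.987, -0.163, 0.002], [0.002, -0.002, -1.0]]
force: [-7.1, 1.5, 29.6]
opening: 0.091
```

Nearly rigid against the floor, so it's home. I'll ease back to about 20 N and check that it holds steady.

```bash
python3 -m inch '[[0,0,0,2.7,0],[0,0,0,2.7,0],[0,0,0,2.7,0],[0,0,0,2.7,0],[0,0,0,2.7,0],[0,0,0,2.7,0],[0,0,0,2.7,0],[0,0,0,2.7,0]]'; python3 -c "
from h import *
for i in range(4): q,_=cap('side'); s=bot.read_state(); print(np.round(s['force'],1),np.round(s['position'],4),s['opening'])
s=3.5;cv2.imwrite('pics/c6.png',cv2.resize(q[130:280,140:320],None,fx=s,fy=s,interpolation=cv2.INTER_CUBIC)[:,:,::-1])"; python3 f.py .1
```

```text
time_s: 13.7
position: [0.5366, -0.045, 0.1219]
tcp_rot: [[0.163, 0.987, -0.002], [0.987, -0.163, 0.002], [0.001, -0.002, -1.0]]
force: [-5.9, 1.2, 22.4]
opening: 0.091
[-6.2  1.8 22.5] [ 0.5366 -0.045   0.1219] 0.09419942948653219
[-5.5  1.3 22.7] [ 0.5366 -0.045   0.1219] 0.09057743471547468
[-6.3  1.4 22.2] [ 0.5366 -0.045   0.1219] 0.08486113878645614
[-6.3  0.4 22.3] [ 0.5366 -0.0449  0.1219] 0.08726016105090803
nb2 224 x [-120.  -119.4 -118.7 -118.  -116.1] y 215.4 249.9 z 0.149
nb1 167 x [-120.  -119.3 -118.5 -117.8 -115.9] y 100.1 135.0 z 0.15
nb1b 245 x [-119.9 -119.2 -118.4 -117.6 -115.7] y 81.0 135.0 z 0.15
nb2b 324 x [-119.9 -119.4 -118.7 -117.9 -116.1] y 194.4 249.9 z 0.149
held 202 x [-120.  -119.  -118.3 -115.7 -111.4] y -31.5 31.7 z 0.15
heldlow 84 x [-119.5 -119.  -118.4 -117.5 -114.8] y -31.5 30.7 z 0.12
lip 182 x [-122.4 -121.8 -121.  -120.1 -108.3] y -36.4 139.6 z 0.09
lipL 25 x [-122.4 -121.8 -121.  -120.6 -120.2] y -36.4 -2.7 z 0.09
lipR 83 x [-122.6 -122.  -121.1 -120.4 -110.4] y 60.0 139.6 z 0.09
tcp local -111.54627962288167 0.46101005405445555
```

View pics/c6.png

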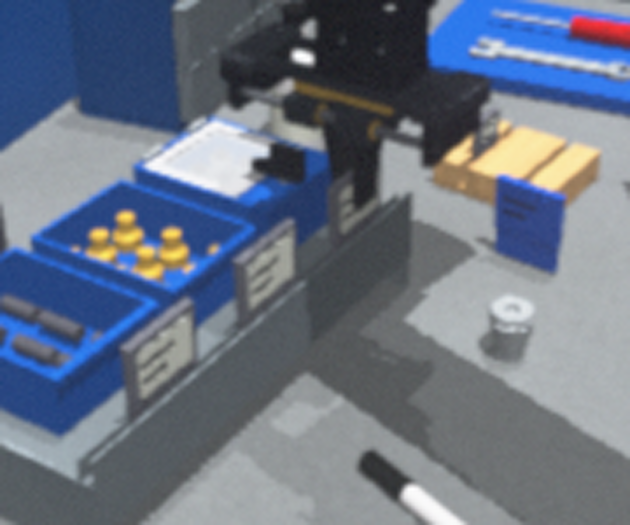

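The holder stands behind the lip at crop (355,205), in line with its neighbours. The button is across the shut lid at (280,160), and the bystanders in view (narrow holder, collet, marker, wrench, screwdriver) are in place. Handing in.

```bash
python3 -c "
from rig import bot
print(bot.hand_in()); s=bot.read_state(); print(s['time_s'],s['force'],s['position'])"
```

```text
the job is handed in; nothing more can be done
None
the job is handed in; nothing more can be done
```

I turned the turnbutton square across the shut lid. Then I moved the wide label holder into the channel in front of the case, and handed the job in at about 14 s with it still gripped and pressed down. No verdict is reported, and the state could not be read after hand-in.

- **Turnbutton:** I gripped the thumb wing (8.9 mm between the jaws) and turned the tool 90°. A moment of about 0.26 N m built up at the end, which fits the stop being reached. The last side picture shows the arm across the lid and the lid shut.
- **Label holder:** The force rose sharply at a tool height of 122 mm, where the 70 mm channel floor should be felt. In the last checks the holder stayed put at about 22 N downward, was within 0.5 mm of the case's middle by the tool position, and its face was in line with the neighbouring holders. The tool was upright to about 0.2°.
- **Disagreement:** My first estimates of where the channel lies, front to back, differed by about 2–3 mm. I settled it by comparing the held holder with the lip and the neighbouring holders in the side camera, and it went in without catching.
- **Not checked:** I judged the bystanders only by eye. The last picture showed the narrow holder, collet, marker, wrench and screwdriver in place; the V-block and oil bottle were not clearly in that view, but the arm was not taken near them.

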